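# Cover the baking dishes with their own lids

## Robot

A 6-joint arm with a two-finger parallel gripper is mounted at the origin on the work surface. World frame = base frame: x ahead of the robot, y to its left, z up, the work surface at z = 0. Lengths are in m, angles in rad, forces in N, time in s.
With the tool pointing down it reaches from about 0.275 to 0.75 m from the base axis. Payload 10.2 kg.
Tool frame: the origin (TCP) lies midway between the tips of the shut fingers; the grasp point (between the pads) lies 19 mm behind it (env.hold_point_z is the distance from the TCP to the grasp point, in m); z points along the fingers, y is the line along which they close (so a half turn about z gives the same grasp; the last joint's range is limited). The gripper opens to 85 mm and grips with 20 to 120 N. Pads are 22 mm wide; open, the fingers measure 114 mm over their backs; the gripper's body (76 mm by 85 mm) begins 54 mm behind the grasp point. The pads swing forward as they close: fully open they stand 13 mm farther back than shut.
Start: joints at [1.042, 0.313, 1.498, -0, 1.331, -0.223], TCP at [0.158, 0.501, 0.231] pointing down, gripper open.
Joint ranges: [-2.94, 2.94], [-0.97, 2.17], [0.19, 2.56], [-1.23, 4.37], [0.02, 3.11], [-2.88, 2.88]. Speed limits (rad/s): [2.39, 2.39, 3.01, 3.14, 3.14, 3.14].

## Interface

Orientations are given as a unit quaternion [x, y, z, w].
In Python, from bench import env, kinematics, monitor, eyes, job gives the robot as it stands. The module is installed in compiled form; this text tells all that it offers. Calls block until the motion is done:
- env.reach(position, orientation): joint-space move of the TCP to a pose.
- env.movel(position, velocity=0.15, frame=None, guard=None): straight line of the TCP; frame=None keeps the orientation; velocity is the mean speed in m/s. With guard (N) it stops when the force on the tool has changed by that much, and returns True; else False.
- env.set_joints(angles): joint-space move.
- env.release() and env.close_gripper(effort=None): open the fingers fully, or close them until they stop; effort is the grip in N (None keeps the last).
- env.hold(seconds).
- kinematics.ik(position, orientation): joint angles nearest the present ones, or None.
- monitor.sense(): the state.
- eyes.grab_frame(name): name is "scene" or "top"; returns a dict with "frame" (384x512x3 uint8, red, green, blue), "mtx" (3x3 intrinsics, pixels), "k1" (the pictures are not rectified: a ray, as slopes to the right and down, at radius r is drawn at 1 + k1 r^2 times it, then the intrinsics apply), "view" (4x4, takes a point from world to camera coordinates). Camera axes: x right, y down, z forward; pixel columns grow to the right and rows downward; lengths in m; the calibration is good to about 2 mm. A picture is of the moment at which its call begins. There is no depth.
A pose or a line that the arm cannot do raises env.MotionError and nothing moves.
- job.hand_in(): hands the job in; it is judged then, once.
The state is a dict: "clock": time; "joints": joint angles; "qvel": joint speeds; "joint_efforts": joint torques, N m; "position": TCP position; "ee_rot": TCP orientation; "contact_force": force on the tool from outside, world axes, zero at the start; "ft_torque": the same for the moment, N m; "finger_gap": opening from 0.0 (shut) to 1.0 (fully open); "gripper_force": force on a finger pad.
Only numpy, scipy, OpenCV 4.12 (cv2) and the standard library are available. Lean on these libraries where they do the work, as an engineer would, in place of code of your own. Each camera call takes 0.05 s, during which the arm holds its last target. There are 200 camera calls.

## Task

The four baking dishes on the tray are ready for the oven: pick up the lids from the board and gently set each one down on the dish it was made for, so that it drops into place and lies level, fully seated on the rim. Leave the dishes standing where they are on the tray, and do not knock over the pepper mill between tray and board.

Things in the scene. Friction and masses are not known exactly. Their poses are not given: they have to be found in the camera images.
- dish_large_round: White stoneware dish, round, diameter 122 outside, 108 mm inside, 60 tall, wall 7, two lugs under the rim at its +x and -x ends (150 over them), filled with apple wedges at least 14 below the rim. Loose, upright on a black tray (floor 4 thick, rim 26 high). Origin: centre of its underside, z up.
- dish_small_round: White stoneware dish, round, diameter 86 outside, 72 mm inside, 60 tall, wall 7, two lugs under the rim at its +x and -x ends (114 over them), filled with apple wedges at least 14 below the rim. Loose, upright on a black tray (floor 4 thick, rim 26 high). Origin: centre of its underside, z up.
- dish_square: White stoneware dish, square with rounded corners, 98 x 98 outside, 84 x 84 mm inside, 60 tall, wall 7, two lugs under the rim at its +x and -x ends (126 over them), filled with apple wedges at least 14 below the rim. Loose, upright on a black tray (floor 4 thick, rim 26 high). Origin: centre of its underside, z up, x and y along its sides.
- dish_oblong: White stoneware dish, oblong with half-round ends, 132 x 80 outside, 118 x 66 mm inside, 60 tall, wall 7, two lugs under the rim at its +x and -x ends (160 over them), filled with apple wedges at least 14 below the rim. Loose, upright on a black tray (floor 4 thick, rim 26 high). Origin: centre of its underside, z up; x along its length.
- lid_large_round: White stoneware lid, round, diameter 126 mm, on a wooden board 18 thick. Origin: underside centre, z up. Heights: plug (diameter 96) 0-10, flange to 15, dome to 19, thin neck to 25, grip 25-45: a central round knob, diameter 26. Fits the large round dish with 6 play all round; seated, flange on rim, its origin is 50 above the dish's. About 220 g.
- lid_small_round: White stoneware lid, round, diameter 90 mm, on a wooden board 18 thick. Origin: underside centre, z up. Heights: plug (diameter 60) 0-10, flange to 15, dome to 19, thin neck to 25, grip 25-45: a central round knob, diameter 26. Fits the small round dish with 6 play all round; seated, flange on rim, its origin is 50 above the dish's. About 120 g.
- lid_square: White stoneware lid, square, 102 x 102 mm, on a wooden board 18 thick. Origin: underside centre, z up, x and y along its sides. Heights: plug (72 x 72) 0-10, flange to 15, dome to 19, thin neck to 25, grip 25-45: a central bar, 44 along x, 16 thick along y. Fits the square dish any of four ways, with 6 play all round; seated, flange on rim, its origin is 50 above the dish's. About 200 g.
- lid_oblong: White stoneware lid, oblong, round ends, 136 x 84 mm, on a wooden board 18 thick. Origin: underside centre, z up; x along its length. Heights: plug (106 x 54) 0-10, flange to 15, dome to 19, thin neck to 25, grip 25-45: a central bar, 44 along x, 16 thick along y. Fits the oblong dish either way, with 6 play all round; seated, flange on rim, its origin is 50 above the dish's. About 200 g.
- mill: Dark wooden pepper mill, 42 mm in diameter and 131 mm tall, standing loose on the table between the tray and the board. Origin: centre of its underside.
Not all that is in view belongs to the job. What is shaped like the lid_small_round but orange or turquoise is not meant. Leave any pink look-alike of the dish_square alone.

How it is judged:
By the outcome, as a careful person would: the job done as asked, in the order asked, and still so for the second after the job is handed in, with the robot touching nothing.
It also fails if it takes over 109 s, if anything falls off the work surface, if the arm or the gripper's body presses on something with over 40 N, if the wrist force passes 120 N, or if a joint passes its speed limit or range.

## Working session

There is one attempt and no reset: what is moved stays moved. The work goes in short steps, each a Python script; the robot and the scene stay as the last script left them, time stands still between calls to the robot, and variables do not carry over. Pictures are saved under pics/ and viewed, at most 14 in all, crops included, and the job is handed in when it is done.

```bash
mkdir -p pics
python3 - <<'E'
from bench import env, kinematics, monitor, eyes, job
import cv2,numpy as np,pickle
d={}
for n in ("scene","top"):
    f=eyes.grab_frame(n); d[n]=f
    cv2.imwrite(f"pics/{n}0.png",cv2.resize(f["frame"][:,:,::-1],(800,600),interpolation=cv2.INTER_CUBIC))
    V=f["view"]; print(n,f["mtx"].round(1).tolist(),f["k1"],(-V[:3,:3].T@V[:3,3]).round(3),V[:3,:3].round(2).tolist())
pickle.dump(d,open("f0.pkl","wb"))
s=monitor.sense();print(s["clock"],s["position"],s["ee_rot"],s["contact_force"],env.hold_point_z)
E
```

```text
scene [[368.6, 0.0, 252.7], [0.0, 368.6, 185.9], [0.0, 0.0, 1.0]] -0.024626509165985196 [ 0.907 -0.684  0.864] [[0.85, 0.53, -0.01], [0.38, -0.63, -0.68], [-0.37, 0.57, -0.74]]
top [[438.9, 0.0, 256.6], [0.0, 438.9, 196.3], [0.0, 0.0, 1.0]] -0.16440332927926696 [ 0.346 -0.034  1.727] [[-0.01, -1.0, 0.01], [-1.0, 0.0, -0.1], [0.1, -0.01, -1.0]]
0.1 [0.15792654 0.50043461 0.23079158] [ 1.52283700e-01  9.88336643e-01 -5.54426219e-04 -2.17500292e-04] [-0.17498505 -0.28148987  0.32517883] 0.0187
```

View pics/top0.png

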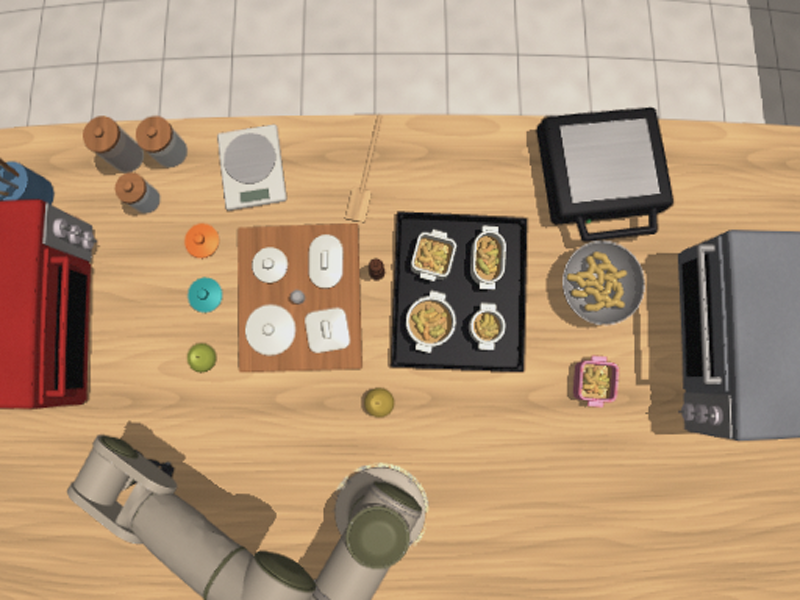

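View pics/scene0.png

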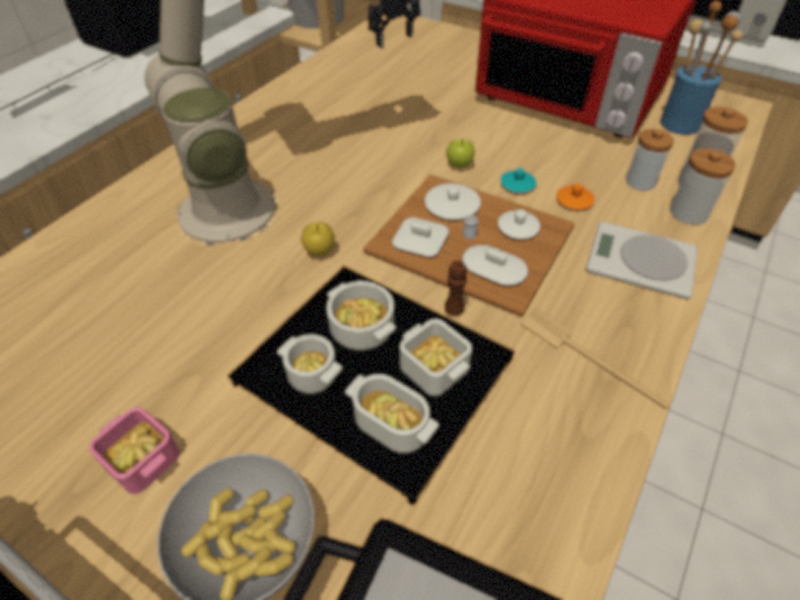

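Both views show the scene clearly. In the 800x600 top view:
- **Lids:** small round (269,266), oblong (325,262), large round (270,329), square (327,330), with both bars running up and down the image.
- **Dishes:** square (433,256), oblong (489,257), large round (431,322), small round (488,326).
- **Obstacles:** mill at (376,268), and a grey shaker on the board at (297,297).

Next I fit silhouettes in both cameras.

```bash
cat > vis.py <<'E'
import cv2,numpy as np
from scipy.optimize import minimize
S=6
def proj(f,P):
    V=f["view"]; r,_=cv2.Rodrigues(V[:3,:3])
    return cv2.projectPoints(np.asarray(P,float).reshape(-1,1,3),r,V[:3,3],f["mtx"],np.array([f["k1"],0,0,0.]))[0][:,0]
def back(f,uv,z):
    u=cv2.undistortPoints(np.array([[uv]],float),f["mtx"],np.array([f["k1"],0,0,0.]))[0,0]
    V=f["view"];R=V[:3,:3];c=-R.T@V[:3,3];d=R.T@np.array([u[0],u[1],1]);return c+d*(z-c[2])/d[2]
def rr(w,h,rad):  # rounded rect
    a=np.linspace(0,2*np.pi,64,endpoint=False);c,s=np.cos(a),np.sin(a)
    return np.c_[np.sign(c)*(w/2-rad)+rad*c,np.sign(s)*(h/2-rad)+rad*s]/1000
def slab(o,z0,z1): return [np.c_[o,np.full(len(o),z/1000)] for z in (z0,z1)]
DIM={'large_round':(122,122,61),'small_round':(86,86,43),'square':(98,98,18),'oblong':(132,80,40)}
def model(kind,name):
    w,h,r=DIM[name]
    if kind=='lid':
        b=(26,26,13) if 'round' in name else (44,16,4)
        return [slab(rr(w-26,h-26,r-13),0,10),slab(rr(w+4,h+4,r+2),10,15),slab(rr(*b),19,45)]
    L=[slab(rr(w,h,r),0,60)]
    for s in (1,-1): L.append(slab(rr(28,30,4)+[s*w/2000,0],46,56))
    return L
def hulls(f,m,p,z):
    c,s=np.cos(p[2]),np.sin(p[2]);R=np.array([[c,-s,0],[s,c,0],[0,0,1]]);out=[]
    for sl in m:
        q=proj(f,np.vstack(sl)@R.T+[p[0],p[1],z]); out.append(cv2.convexHull(q.astype(np.float32))[:,0])
    return out
def crop(f,kind,p0,z,half):
    u0,v0=proj(f,[[p0[0],p0[1],z+.03]])[0].round().astype(int)-half
    im=f["frame"][v0:v0+2*half,u0:u0+2*half]
    big=cv2.resize(im,None,fx=S,fy=S,interpolation=cv2.INTER_CUBIC).astype(float)
    if kind=='lid': m=(big.min(2)>big.max(2)*0.72)&(big.max(2)>120)
    else: m=big.max(2)>75
    m=m.astype(np.uint8)
    n,lab,st,_=cv2.connectedComponentsWithStats(m);c=half*S
    # component nearest the centre with decent size
    ok=[i for i in range(1,n) if st[i,4]>0.08*m.size]
    best=min(ok,key=lambda i:np.hypot(*(np.argwhere(lab==i).mean(0)-c)))
    m=(lab==best).astype(np.uint8)
    cs,_=cv2.findContours(m,cv2.RETR_EXTERNAL,cv2.CHAIN_APPROX_NONE);cv2.drawContours(m,cs,-1,1,-1)
    return (u0,v0),m,big
def fit(fs,kind,name,p0,z,yaws,half=None):
    m=model(kind,name);data=[(f,)+crop(f,kind,p0,z,h) for f,h in fs]
    def cost(p):
        e=0
        for f,o,t,_ in data:
            r=np.zeros_like(t)
            for h in hulls(f,m,p,z):
                cv2.fillPoly(r,[np.round(((h-o+.5)*S-.5)*16).astype(np.int32)],1,shift=4)
            e+=np.count_nonzero(r!=t)/t.sum()
        return e
    best=None
    for y in yaws:
        x=np.array([p0[0],p0[1],y])
        for sc in (1,.3):
            q=minimize(cost,x,method='Nelder-Mead',options=dict(initial_simplex=x+sc*np.array([[0,0,0],[.01,0,0],[0,.01,0],[.004,.004,.2]]),xatol=1e-5,fatol=1e-5));x=q.x
        if best is None or q.fun<best.fun: best=q
    return best.x,best.fun,data
def overlay(data,kind,name,p,z):
    ims=[]
    for f,o,t,big in data:
        b=np.clip(big,0,255).astype(np.uint8)[:,:,::-1].copy()
        for h in hulls(f,model(kind,name),p,z): cv2.polylines(b,[np.round((h-o+.5)*S-.5).astype(np.int32)],True,(0,0,255),1)
        cs,_=cv2.findContours(t,cv2.RETR_EXTERNAL,cv2.CHAIN_APPROX_NONE);cv2.drawContours(b,cs,-1,(0,200,0),1)
        ims.append(cv2.resize(b,(196,196)))
    return np.vstack(ims)
E
cat > meas.py <<'E'
import pickle,json
from vis import *
d=pickle.load(open('f0.pkl','rb'));T,C=d['top'],d['scene'];H={}
px={'lid':dict(small_round=(269,266),oblong=(325,262),large_round=(270,329),square=(327,330)),
'dish':dict(square=(433,256),oblong=(489,257),large_round=(431,322),small_round=(488,326))}
rows=[]
for kind in px:
    row=[]
    for n,uv in px[kind].items():
        z=.018 if kind=='lid' else .004
        p0=back(T,np.array(uv)*.64,z+(.015 if kind=='lid' else .06))
        y=[0] if kind=='lid' and 'round' in n else [-.4,0,.4]
        h=26;ft=(T,h);fc=(C,42)
        a,ca,da=fit([ft,fc],kind,n,p0,z,y)
        b,cb,_=fit([ft],kind,n,p0,z,[a[2]]);c,cc,_=fit([fc],kind,n,p0,z,[a[2]])
        print(kind,n,a.round(4),round(ca,3),'top',b.round(4),'scene',c.round(4))
        H[kind+'_'+n]=a.tolist(); row.append(overlay(da,kind,n,a,z))
    rows.append(np.hstack(row))
cv2.imwrite('pics/fit_%s.png'%'l',rows[0]);cv2.imwrite('pics/fit_d.png',rows[1])
json.dump(H,open('poses.json','w'))
for n,uv in dict(mill=(376,266),shaker=(297,297)).items(): print(n,back(T,np.array(uv)*.64,.1 if n=='mill' else .05).round(3))
E
time python3 meas.py; python3 -c "
import cv2,numpy as np
cv2.imwrite('pics/fit.png',cv2.resize(np.hstack([cv2.imread('pics/fit_l.png'),cv2.imread('pics/fit_d.png')]),(800,200)) if 0 else cv2.resize(np.vstack([cv2.imread('pics/fit_l.png'),cv2.imread('pics/fit_d.png')]),(600,600)))"
```

```text
lid small_round [0.6179 0.2766 0.1036] 1.57 top [0.618  0.2765 0.1927] scene [0.2692 0.5022 0.9036]
lid oblong [ 0.6264  0.134  -0.0391] 0.102 top [ 0.6265  0.1354 -0.012 ] scene [ 0.627   0.1311 -0.0013]
lid large_round [0.4545 0.2723 0.1559] 0.201 top [0.4546 0.2731 0.2165] scene [0.4551 0.2698 0.256 ]
lid square [0.4532 0.1292 0.1667] 0.085 top [0.4531 0.1305 0.1625] scene [0.454  0.1266 0.1632]
dish square [ 0.6371 -0.1351 -0.2644] 0.097 top [ 0.6376 -0.1346 -0.2744] scene [ 0.6375 -0.1377 -0.2567]
dish oblong [ 0.6319 -0.2728 -0.0552] 0.109 top [ 0.6311 -0.2726 -0.0716] scene [ 0.6323 -0.2745 -0.0268]
dish large_round [ 0.4724 -0.1261 -0.2076] 0.659 top [ 0.4726 -0.1263 -0.2146] scene [ 0.4692 -0.1245 -0.193 ]
dish small_round [ 0.4588 -0.2663  0.0089] 0.18 top [ 0.4602 -0.267  -0.0065] scene [ 0.4566 -0.2645  0.0142]
mill [0.601 0.006 0.1  ]
shaker [0.533 0.202 0.05 ]
real	0m12.988s
user	0m12.688s
sys	0m0.961s
```

View pics/fit.png

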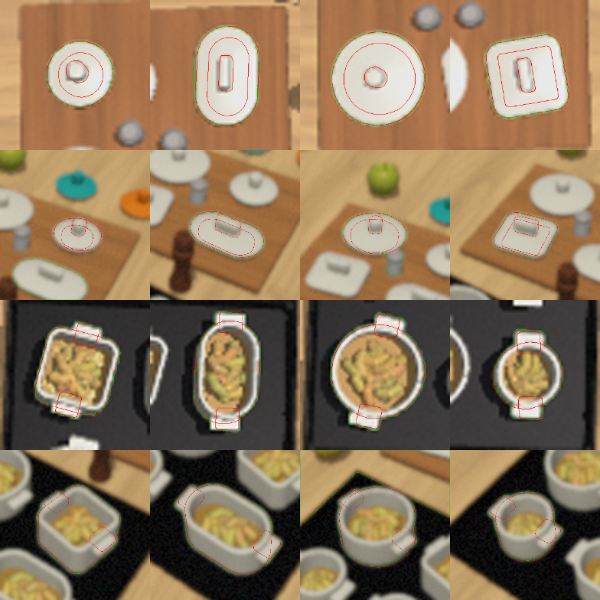

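The overlays match: red model outlines sit on the green mask contours for every object, and both bars run along lid x. Two scene-camera masks, for the small lid and the large dish, merged with their surroundings, so I use the top-camera values there, with y shifted for the small lid. The remaining spread between cameras is about 3 mm, within the 6 mm play. I'll start with the large round lid.

```bash
cat > act.py <<'E'
from bench import env, kinematics, monitor, eyes, job
import numpy as np,json,cv2
P=json.load(open('poses.json'))
P['lid_small_round'][:2]=[.618,.275]
H=.021; ZC=.21
def q(yaw): return np.array([np.cos(yaw/2),np.sin(yaw/2),0,0])
def snap(cam,fn): cv2.imwrite(fn,cv2.resize(eyes.grab_frame(cam)["frame"][:,:,::-1],(800,600),interpolation=cv2.INTER_CUBIC))
def st(t):
    s=monitor.sense();print(t,round(s["clock"],1),s["position"].round(4),'F',np.round(s["contact_force"],1),'gap',round(float(s["finger_gap"]),3),'grip',np.round(s["gripper_force"],1),'j6',round(s["joints"][5],2));return s
def pick(n,yaw):
    x,y,_=P['lid_'+n]
    env.reach([x,y,ZC],q(yaw)); env.movel([x,y,.065],velocity=.15)
    g=env.movel([x,y,.018+H],velocity=.05,guard=12); st(f'{n} down {g}')
    env.close_gripper(effort=40); st('closed')
    env.movel([x,y,.06],velocity=.05); env.movel([x,y,ZC],velocity=.15); st('lifted')
def place(n,yaw,dx=0,dy=0):
    x,y,_=P['dish_'+n]; x+=dx;y+=dy
    env.movel([x,y,ZC],velocity=.22,frame=q(yaw)); env.hold(.2)
    env.movel([x,y,.054+H+.022],velocity=.12); env.hold(.2)
    g=env.movel([x,y,.054+H-.006],velocity=.02,guard=5)
    s=st(f'{n} set {g} (expect z {.054+H:.3f})'); return s
def let(): 
    env.release(); p=monitor.sense()["position"]; env.movel([p[0],p[1],ZC],velocity=.15); st('free')
E
python3 - <<'E'
from act import *
pick('large_round',np.pi)
s=place('large_round',np.pi)
snap('scene','pics/p1.png')
E
```

```text
large_round down False 3.3 [0.4546 0.2723 0.039 ] F [ 0.7 -0.5  0.1] gap 0.997 grip 0.0 j6 -1.25
closed 3.9 [0.4546 0.2722 0.0393] F [-0.2 -2.1  4.6] gap 0.286 grip 39.2 j6 -1.25
lifted 5.6 [0.4541 0.2721 0.209 ] F [ 0.3  0.2 -2.7] gap 0.289 grip 39.4 j6 -1.25
large_round set True (expect z 0.075) 10.0 [ 0.4724 -0.1261  0.0755] F [-0.8  0.5  5.6] gap 0.286 grip 40.2 j6 -2.07
```

View pics/p1.png

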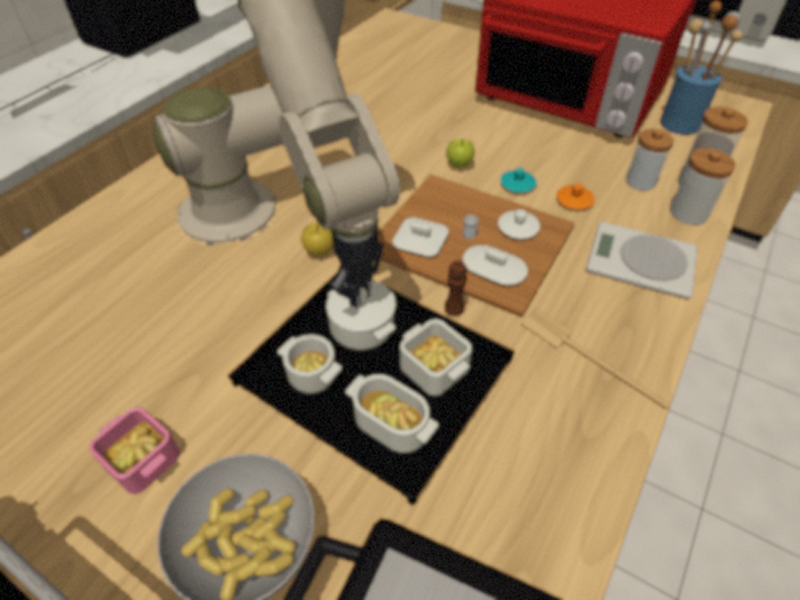

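The lid lies on the large dish at (362,305), seated at z = 0.0755 against 0.075 expected, and the mill at (456,288) stands untouched. I'll release and do the other three, letting go only when each set-down height is right.

Run:
```python
from act import *
let()
def ok(s): return abs(s["position"][2]-.054-H)<.002
for n in ('small_round','square','oblong'):
    r='round' in n
    pick(n,np.pi+(0 if r else P['lid_'+n][2]))
    if not .05<monitor.sense()["finger_gap"]<.6: print('grasp?');break
    s=place(n,np.pi+(0 if r else P['dish_'+n][2]))
    if not ok(s): print('not seated');break
    let()
snap('scene','pics/p2.png');snap('top','pics/p2t.png')
```

```text
free 11.8 [ 0.4714 -0.1256  0.2092] F [-0.5  0.1 -0.1] gap 1.004 grip 0.0 j6 -2.07
small_round down False 15.1 [0.6181 0.275  0.0391] F [-0.4 -0.4 -0.8] gap 1.0 grip 0.0 j6 -1.32
closed 15.7 [0.6182 0.275  0.0393] F [ 0.8 -0.4  1.9] gap 0.282 grip 39.5 j6 -1.32
lifted 17.4 [0.6177 0.2749 0.2088] F [ 0.   0.3 -1.8] gap 0.287 grip 39.3 j6 -1.32
small_round set True (expect z 0.075) 22.6 [ 0.4587 -0.2663  0.0754] F [-2.9  0.3  4.7] gap 0.291 grip 39.8 j6 -2.32
free 24.3 [ 0.4581 -0.2657  0.2091] F [ 0.   1.1 -0.3] gap 1.0 grip 0.0 j6 -2.32
square down False 27.6 [0.4532 0.1292 0.039 ] F [-0.1  0.2 -0.4] gap 1.002 grip 0.0 j6 -1.71
closed 28.2 [0.4534 0.1291 0.0392] F [-0.1  0.4  3.3] gap 0.178 grip 40.1 j6 -1.71
lifted 29.9 [0.4528 0.1291 0.2091] F [ 0.6 -0.6 -2. ] gap 0.179 grip 39.4 j6 -1.71
square set True (expect z 0.075) 34.0 [ 0.6371 -0.1351  0.0753] F [-0.7 -0.3  4.5] gap 0.182 grip 40.3 j6 -1.69
free 35.8 [ 0.6361 -0.1347  0.2089] F [ 0.3 -0.6 -0.8] gap 0.998 grip 0.0 j6 -1.69
oblong down False 38.6 [0.6265 0.134  0.0391] F [ 0.2  0.1 -0.1] gap 1.002 grip 0.0 j6 -1.5
closed 39.2 [0.6265 0.134  0.0392] F [ 0.6 -0.2  1.2] gap 0.177 grip 40.7 j6 -1.5
lifted 41.0 [0.626  0.134  0.2089] F [-0.6 -0.6 -1.6] gap 0.174 grip 40.1 j6 -1.5
oblong set True (expect z 0.075) 45.5 [ 0.6319 -0.2728  0.0752] F [-0.4 -0.4  4.5] gap 0.18 grip 41.0 j6 -2.09
free 47.2 [ 0.6311 -0.2722  0.2088] F [-0.   0.3 -0.8] gap 0.998 grip 0.0 j6 -2.09
```

View pics/p2.png

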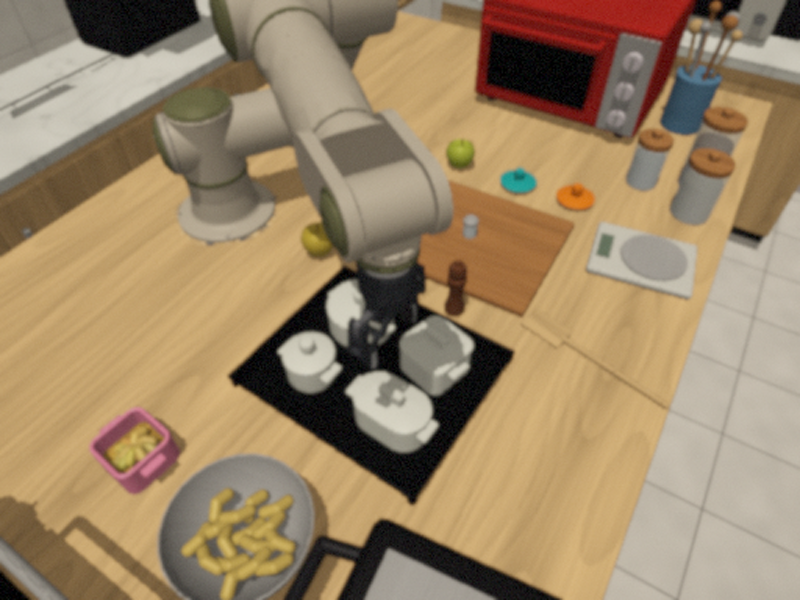

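All four lids look seated, but the arm hides part of the tray. I'll swing it clear for a check.

Run:
```python
from act import *
p=monitor.sense()["position"]; env.movel([p[0],p[1],.3],velocity=.2)
env.set_joints([1.042,.313,1.498,0,1.331,-.223])
a=eyes.grab_frame('scene')["frame"][150:300,140:340,::-1];b=eyes.grab_frame('top')["frame"][125:245,235:345,::-1]
cv2.imwrite('pics/p3.png',np.hstack([cv2.resize(a,(450,340),interpolation=2),cv2.resize(b,(312,340),interpolation=2)]));st('end')
```

```text
end 51.2 [0.1582 0.5006 0.2311] F [ 0.2  0.2 -0.4] gap 1.002 grip 0.0 j6 -0.22
```

View pics/p3.png

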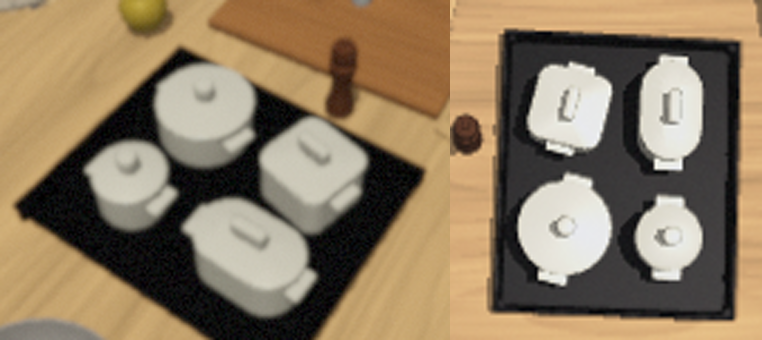

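All four lids lie level and aligned on their dishes: in the left crop, large (205,105), small (130,180), square (313,165), oblong (250,245). The mill is upright at (342,78) and the dishes haven't moved.

```bash
python3 -c "
from bench import job
print(job.hand_in())"
```

```text
the job is handed in; nothing more can be done
None
```

All four lids are seated level on their own dishes, the dishes and pepper mill stand where they were, and the job was handed in at about 51 s of the 109 s allowed.

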